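Park and lock the slicer's food carriage

TASK

Park the food slicer's grey carriage: press the long orange spring bar down with your fingertips so that its red stop sinks out of the way, keep it down and push the carriage along the bed, over the stop, until it is fully home against the blade housing. Then let go, so that the bar springs up and its stop locks the carriage through the opening in it. Only press and push: do not lift the carriage or touch its black knob, and leave the tin, the garlic and the steel dish where they are.

Things in the scene. Friction and masses are not known exactly. Their poses are not given: they have to be found in the camera images.
- slicer_bed: Fixed white slicer bed, 140 mm wide (x), 340 mm long (y, from -150 to +190 mm), origin on the worktop under its middle. The carriage runs along its +y axis on two aluminium rails (top 27 mm above the worktop, at x from 42 to 60 mm either side) and under white lips (top 42 mm, 100 mm clear between them). The near (-y) end is open. At the +y end stands the white blade housing, 52 mm tall, whose face at y = +140 mm stops the carriage. z up.
- release_bar (a joint): Travel of the orange release bar in m: 0 = up, 0.015 = fully down on its stop. Springs up by itself, about 3 N to start it down and 5 N fully down. The bar is a flat strip 70 mm wide (x, centred between the rails) from y = -140 to +125 mm of the bed, its top 24 mm above the worktop when up and 9 mm when fully down; it moves straight down wherever it is pressed. It runs 3 mm or more below the carriage, so it can be pressed behind the carriage.
- stop_top (a point): Middle of the top of the bar's red stop block (20 mm in x, 14 mm in y, 14 mm tall above the bar), at x = 0, y = +115 mm of the bed; 38 mm above the worktop when the bar is up. It moves with the bar. The carriage clears it once the bar is 11 mm or more down.
- carriage: Loose grey carriage, 0.4 kg, captive under the lips, 116 mm wide (x), 100 mm long (y), origin at the centre of its underside, 27 mm above the worktop; axes as the bed's. An 8 mm plate with a rectangular opening 30 x 24 mm centred at y = +25 mm, into which the stop rises when the carriage is home (origin at y = +90 mm of the bed). With the stop up its front edge is blocked when its origin is at y = +58 mm. It starts short of that, 45 to 90 mm from home.
- push_face (a point): Point in the middle of the carriage's flat rear (-y) face, 15 mm above its underside. This upright wall is 90 mm wide and 30 mm tall, its top 57 mm above the worktop.
- knob: Round black knob on top of the carriage, 26 mm across, 28 mm tall, its top 63 mm above the worktop; origin at its foot, 44 mm ahead of the carriage's rear face. Not to be touched.
- tomato_tin: Bystander: short labelled tin with a grey lid, 75 mm across, 58 mm tall, origin at the centre of its underside.
- garlic_bulb: Bystander: garlic bulb, 60 mm across, 58 mm tall, origin at its underside.
- steel_dish: Bystander: steel bowl, 140 mm across, 58 mm tall, origin at the centre of its underside.
Mind the look-alikes: they are no part of the job. Of the things shaped like the carriage, the grey one is meant.

How it is judged (in metres and radians):
On the way, in this order (a step that is already met when the one before it is completed fails the run):
1. the bar is held down while the carriage is still short of the stop (value of joint release_bar above 0.01 m and y of carriage in the frame of slicer_bed below 0.061 m), for 0.2 s.
2. the carriage is slid over the stop with the bar still down (value of joint release_bar above 0.009 m and y of carriage in the frame of slicer_bed above 0.066 m), for 0.05 s.
At the end, for the whole second after the job is handed in: The carriage is home (its origin 83 mm or more along the bed, nominally 90 mm), lying flat on the rails and at rest, and the release bar is up again (within 3 mm), its stop standing in the carriage's opening (y of carriage in the frame of slicer_bed between 0.083 and 0.095 m and value of joint release_bar below 0.003 m and z of carriage in the frame of slicer_bed below 0.032 m and linear speed of carriage below 0.01 m/s); the robot touches nothing.
It fails at once if the black knob is touched (over 1 N) (contact force between any of the fingers, the arm and knob above 1 N).
It fails at once if the carriage is lifted more than 8 mm off its rails (z of carriage in the frame of slicer_bed above 0.035 m).
It fails at once if the tomato tin is moved more than 20 mm (distance of tomato_tin from where it was at the start of the episode above 0.02 m).
It fails at once if the garlic bulb is moved more than 20 mm (distance of garlic_bulb from where it was at the start of the episode above 0.02 m).
It fails at once if the steel dish is moved more than 20 mm (distance of steel_dish from where it was at the start of the episode above 0.02 m).
It also fails if it takes over 48 s, if anything falls off the work surface, if the arm or the gripper's body presses on something with over 40 N, if the wrist force passes 120 N, or if a joint passes its speed limit or range.

ROBOT

A 6-joint arm with a two-finger parallel gripper is mounted at the origin on a cart in front of the work surface, level with it; the furniture and walls round the work are solid. World frame = base frame: x ahead of the robot, y to its left, z up, the work surface at z = 0. Lengths are in m, angles in degrees, forces in N, time in s.
With the tool pointing down it reaches from about 0.4 to 0.825 m from the base axis. Payload 7 kg.
Tool frame: the origin (TCP) lies at the very end of the fingers, on their centre line; the grasp point (between the pads) lies 19 mm behind it (ctrl.tcp_to_grasp is the distance from the TCP to the grasp point, in m); z points along the fingers, y is the direction in which the jaws open and shut (so a half turn about z gives the same grasp; the last joint's range is limited). The gripper opens to 88 mm and grips with 3 to 60 N. Pads are 19 mm wide; open, the fingers measure 130 mm over their backs; the gripper's body (78 mm by 193 mm) begins 47 mm behind the grasp point.
Start: joints at [-58.952, 20.546, 0.682, 0, -70.136, -16.507], TCP at [0.169, -0.653, 0.227] pointing down, gripper open.
Joint ranges: [-176.03, 176.03], [-82.01, 121.73], [-58.28, 71.71], [-173.87, 95.51], [-174.79, -0.11], [-173.66, 173.66]. Speed limits (degrees/s): [136.94, 136.94, 172.46, 180, 180, 180].

INTERFACE

Orientations are given as [roll, pitch, yaw] about the fixed x, y, z axes, in that order (R = Rz(yaw) Ry(pitch) Rx(roll)).
In Python, from plant import ctrl gives the robot as it stands.
- The arm moves only by the tool jog_arm, never from a script. Its argument "commands" is a list of rows, each an object of numbers: "x", "y", "z": the shift along the tool's x, y, z in cm; "roll": the turn about the tool's z in rad. In form: [{"x": .., "y": .., "z": .., "roll": ..}, ...]. A call has 1 to 12 rows; each row shifts and turns the commanded pose from where the row before left it, along the tool's axes as they then stand; what a row does not reach is not made up. A row lasts 1/10 s, in which the tool goes at most 50 mm and 8.59 degrees, less where a joint would pass 70% of its speed; a pose out of reach is approached as far as the arm can. A call is refused whole if a number of a shift passes 5 or a number of a turn 0.15, either way. A call with a gripper value outside its range is refused whole. "gripper" is the finger opening in cm, from 0 to 8.76, set as the call begins (left out, the last holds). The fingers move at their own pace and stop on an object; the grip force is fixed at half the most. Time passes only in rows, so rows that do not move let the fingers close. It gives the time, the measured TCP pose, the force and the opening at its end, in the units of the state.
- ctrl.get_obs(): the state, without advancing time (a new reading comes with each control period).
- ctrl.snapshot(name): name is "scene" or "top" or "wrist"; returns a dict with "image" (480x640x3 uint8, red, green, blue), "mtx" (3x3 intrinsics, pixels), "position" and "orientation" of the camera in the world; the wrist camera has in their place "hand_eye" (4x4, takes a point from camera to tool coordinates, whose origin is the TCP and whose axes are the flange's). Camera axes: x right, y up, looking along -z (the intrinsics and any distortion apply to the point x, -y, -z); pixel columns grow to the right and rows downward; lengths in m; the calibration is good to about 2 mm. A picture is of the moment at which its call begins: read the wrist's pose just before it. There is no depth.
- ctrl.close_job(): hands the job in, once; it reports no verdict.
Trained networks look in the newest picture that a camera, given by its name, has taken for a name from the list of things; names that differ only in an ending like _2 or _b are one class to them, and where a whole thing is asked for, a point or a joint stands for the part that bears it (a point fixed in the world has none). Each returns a list of dicts, best first, with "confidence" (0 to 1); they miss things now and then, are a little off and sometimes report something else, mostly with a low value. They report only what shows in the picture. A call takes as long as a camera call. They do not tell look-alikes from the thing itself.
- ctrl.search_frame(camera, query): "position" ([column, row] as shares, 0 to 1, of the picture: columns of its width, rows of its height, amid what is visible of it).
- ctrl.regions_of(camera, query): "mask" (480x640 bool, what is visible of it) and "position" ([column, row] as shares, 0 to 1, of the picture: columns of its width, rows of its height, amid what is visible of it).
The state is a dict: "clock": time; "joint_pos": joint angles; "qvel": joint speeds; "tau": joint torques, N m; "tool_pos": TCP position; "orientation": TCP orientation; "force": force on the tool from outside, world axes, zero at the start; "moment": the same for the moment, N m; "opening": finger opening in m.
Only numpy, scipy, OpenCV 4.12 (cv2) and the standard library are available. Lean on these libraries where they do the work, as an engineer would, in place of code of your own. Each camera call takes 0.05 s, during which the arm holds its last target.

## Working session

There is one attempt and no reset: what is moved stays moved. The work goes in short steps, Python scripts to look and compute and a tool call to move; the robot and the scene stay as the last step left them, time stands still between calls to the robot, and variables do not carry over. Pictures are saved under pics/ and viewed, and the job is handed in when it is done.

Besides the shell and the picture viewer there is one more tool, called as name(argument=value, ...), one argument or row to a line, values as JSON. jog_arm: Moves the arm, as the interface text tells. Its arguments: {"type":"object","properties":{"commands":{"type":"array"},"gripper":{"type":"number"}},"required":["commands"]}

```bash
mkdir -p pics; ls
python3 - <<'E'
from plant import ctrl
import cv2, numpy as np
o=ctrl.get_obs(); print({k:np.round(v,4).tolist() for k,v in o.items()})
for n in ("scene","top"):
    s=ctrl.snapshot(n); cv2.imwrite(f"pics/{n}0.png",s["image"][:,:,::-1])
    print(n,s["mtx"],s["position"],s["orientation"],[k for k in s])
    for q in ("slicer_bed","release_bar","stop_top","carriage","push_face","knob","tomato_tin","garlic_bulb","steel_dish"):
        r=ctrl.search_frame(n,q); print(q,[(round(d["confidence"],2),np.round(np.array(d["position"])*[640,480],1).tolist()) for d in r])
E
```

```text
pics
{'clock': 0.0, 'joint_pos': [-58.9504, 20.5935, 0.6341, -0.0202, -70.1352, -16.5078], 'qvel': [-0.0205, -0.0339, -0.0551, 0.0452, 0.0299, -0.0225], 'tau': [-0.0018, -58.2723, 29.3052, 6.997, 0.0068, -0.0002], 'tool_pos': [0.1693, -0.6529, 0.2256], 'orientation': [179.9039, -0.0086, -165.4651], 'force': [1.0426, -0.1285, -0.0031], 'moment': [0.0256, -0.0024, 0.0407], 'opening': 0.0874}
scene [[471.34738656   0.         312.6326276 ]
 [  0.         471.34738656 239.09143091]
 [  0.           0.           1.        ]] [-0.22707782  0.62854028  0.50649175] [ 6.39984283e+01  8.90974923e-02 -1.21420954e+02] ['image', 'mtx', 'position', 'orientation']
slicer_bed [(0.75, [327.4, 269.3]), (0.69, [328.0, 223.2])]
release_bar [(0.97, [364.6, 256.4])]
stop_top [(0.72, [362.4, 252.3])]
carriage [(0.67, [457.2, 247.1]), (0.62, [324.7, 259.3])]
push_face [(0.81, [458.9, 245.8]), (0.7, [321.6, 256.5])]
knob []
tomato_tin [(0.86, [329.0, 225.8]), (0.44, [292.7, 242.8])]
garlic_bulb [(0.71, [362.0, 256.4]), (0.63, [293.6, 240.4])]
steel_dish [(0.67, [209.5, 282.3])]
top [[553.09835798   0.         324.43304545]
 [  0.         553.09835798 242.15472617]
 [  0.           0.           1.        ]] [0.38974697 0.13975242 1.34602538] [ 6.54484661e+00 -7.97370143e-04 -8.96253847e+01] ['image', 'mtx', 'position', 'orientation']
slicer_bed [(0.62, [325.5, 256.1]), (0.61, [336.9, 257.2])]
release_bar [(0.7, [359.0, 257.3])]
stop_top [(0.86, [358.6, 258.7])]
carriage [(0.95, [460.2, 283.9]), (0.83, [319.6, 258.2])]
push_face [(0.9, [458.7, 283.1]), (0.85, [323.9, 257.8]), (0.29, [362.3, 260.5])]
knob [(0.63, [322.4, 257.7]), (0.5, [462.7, 285.2]), (0.4, [319.5, 257.3])]
tomato_tin [(0.62, [362.3, 204.5])]
garlic_bulb [(0.56, [319.1, 205.6])]
steel_dish [(0.78, [215.7, 252.8])]
```

View pics/scene0.png

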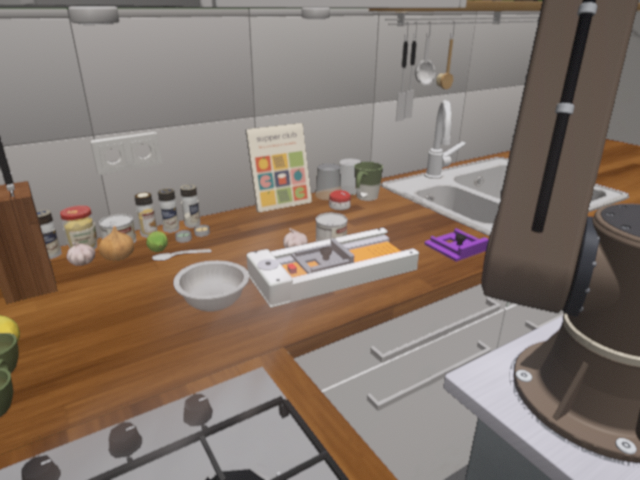

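View pics/top0.png

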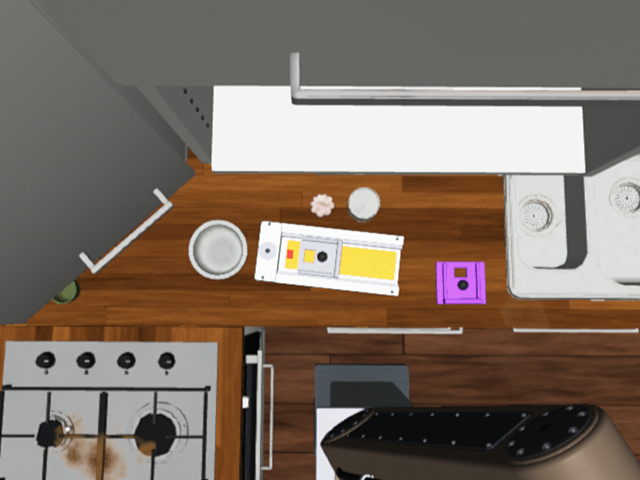

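Run:
```python
import cv2
im=cv2.imread("pics/top0.png"); cv2.imwrite("pics/top0c.png",cv2.resize(im[170:330,190:400],None,fx=3.7,fy=3.7,interpolation=cv2.INTER_CUBIC))
im=cv2.imread("pics/scene0.png"); cv2.imwrite("pics/scene0c.png",cv2.resize(im[190:340,170:400],None,fx=3.4,fy=3.4,interpolation=cv2.INTER_CUBIC))
```

```text
(no output)
```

View pics/top0c.png

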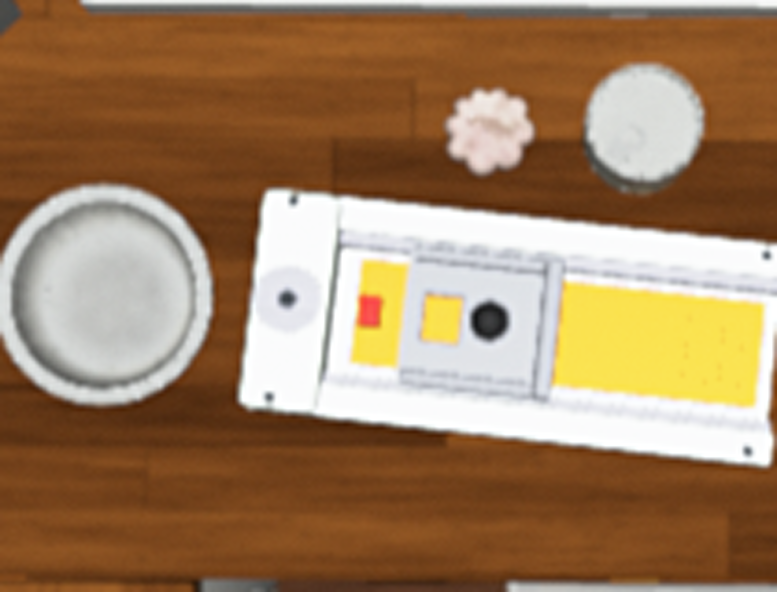

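View pics/scene0c.png

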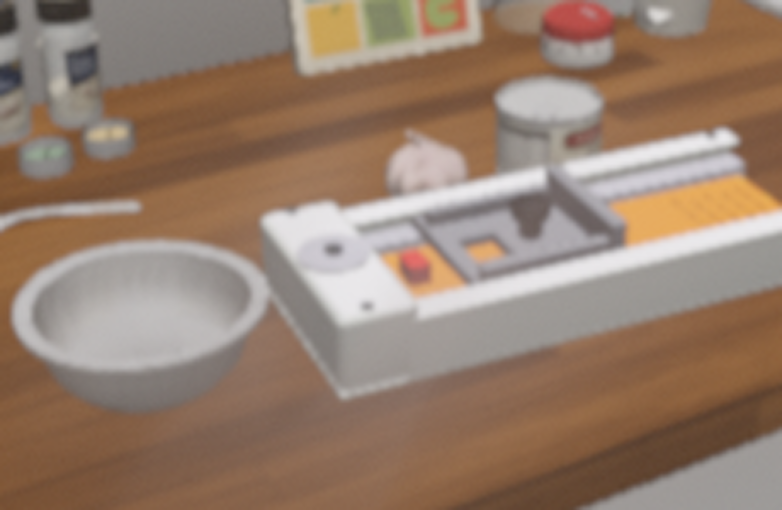

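```bash
cat > h.py <<'E'
import numpy as np, cv2
from scipy.spatial.transform import Rotation as R
def proj(s,P):
    P=np.atleast_2d(P); Rm=R.from_euler('xyz',s["orientation"],degrees=True).as_matrix()
    c=(P-np.array(s["position"]))@Rm
    c=c*[1,-1,-1]; u=c@np.array(s["mtx"]).T; return u[:,:2]/u[:,2:]
def bed(p,L):  # p=x,y,yaw(deg)
    L=np.atleast_2d(L); M=R.from_euler('z',p[2],degrees=True).as_matrix()
    return L@M.T+np.array([p[0],p[1],0])
E
python3 - <<'E'
from h import *; from plant import ctrl; from scipy.optimize import least_squares
st=ctrl.snapshot("top"); ss=ctrl.snapshot("scene")
c=lambda a,f,o:np.array(a)/f+np.array(o)
L=np.array([[70,190,52],[-70,190,52],[-70,-150,42],[35,-140,24],[-35,-140,24],[35,125,24],[-35,125,24],[0,115,38]])/1e3
U=c([[265,190],[240,406],[771,466],[765,303],[757,405],[361,261],[351,362],[370,311]],3.7,[190,170])-0.5+0.5/3.7
f=lambda p:(proj(st,bed(p,L))-U).ravel()
r=least_squares(f,[0.4,0.1,0],loss='soft_l1'); p=r.x; print(p,np.round(r.fun.reshape(-1,2),1))
# scene: check
Us=c([[262,218],[330,322],[730,130],[415,255]],3.4,[170,190])
Ls=np.array([[70,190,52],[-70,190,52],[70,-150,42],[0,115,38]])/1e3
print(np.round(proj(ss,bed(p,Ls))-Us,1))
g=lambda p:np.r_[f(p),(proj(ss,bed(p,Ls))-Us).ravel()]
r=least_squares(g,p,loss='soft_l1'); print(r.x,np.round(r.fun.reshape(-1,2),1)); p=r.x
# carriage rear wall top rear edge, opening
for lab,l,u in (("rear top+",[45,-50,57],[563,262]),("rear top-",[-45,-50,57],[548,400]),("open c",[0,25,35],[441,320]),("knob top",[0,-6,63],[489,321]),("front+",[50,50,35],[414,250])):
    u=c([u],3.7,[190,170]); 
    k=least_squares(lambda y:(proj(st,bed(p,np.array(l)/1e3+np.array([0,y[0],0])))-u).ravel(),[0.02]); print(lab,k.x,k.fun)
np.save("bed.npy",p)
for s,n in((st,"top"),(ss,"scene")):
    im=s["image"][:,:,::-1].copy(); im=cv2.resize(im,None,fx=4,fy=4,interpolation=cv2.INTER_CUBIC)
    y0=0.03*0+float(np.load("bed.npy")[0]*0)
    def box(x,y,z,col,):
        q=proj(s,bed(p,[[x[0],y[0],z],[x[1],y[0],z],[x[1],y[1],z],[x[0],y[1],z]]))*4+1.5
        cv2.polylines(im,[q.astype(int)],True,col,1)
    box((-.07,.07),(.14,.19),.052,(0,0,255)); box((-.07,.07),(-.15,.14),.042,(255,0,0)); box((-.035,.035),(-.14,.125),.024,(0,160,0)); box((-.01,.01),(.108,.122),.038,(255,0,255))
    o=(190,170) if n=="top" else (180,200)
    cv2.imwrite(f"pics/{n}_ov.png",im[o[1]*4:o[1]*4+600,o[0]*4+120:o[0]*4+920])
E
```

```text
[ 0.49996165  0.10892612 -5.72313662] [[-0.2 -0.4]
 [-0.6  0.1]
 [ 0.2 -0.5]
 [ 0.7 -0.4]
 [ 0.2  1.1]
 [ 0.2 -0.7]
 [-0.4  0.9]
 [-0.1  0.1]]
[[ 0.1 -2.4]
 [ 4.5 -1.4]
 [-0.5 -1.6]
 [ 1.7 -0.3]]
[ 0.49959117  0.10972505 -5.87592627] [[-0.5 -0.4]
 [-1.   0.1]
 [-0.2 -0.1]
 [ 0.4 -0.1]
 [-0.2  1.4]
 [-0.  -0.7]
 [-0.7  0.9]
 [-0.4  0.1]
 [-0.1 -2.3]
 [ 4.  -1.3]
 [-0.5 -1.5]
 [ 1.4 -0.2]]
rear top+ [0.04369411] [ 0.12095724 -1.11259793]
rear top- [0.04387885] [ 0.02940611 -0.26833854]
open c [0.0422963] [ 0.0400825  -0.36716542]
knob top [0.04216362] [ 0.02793139 -0.25591289]
front+ [0.0397427] [ 0.34673102 -3.18996759]
```

View pics/top_ov.png

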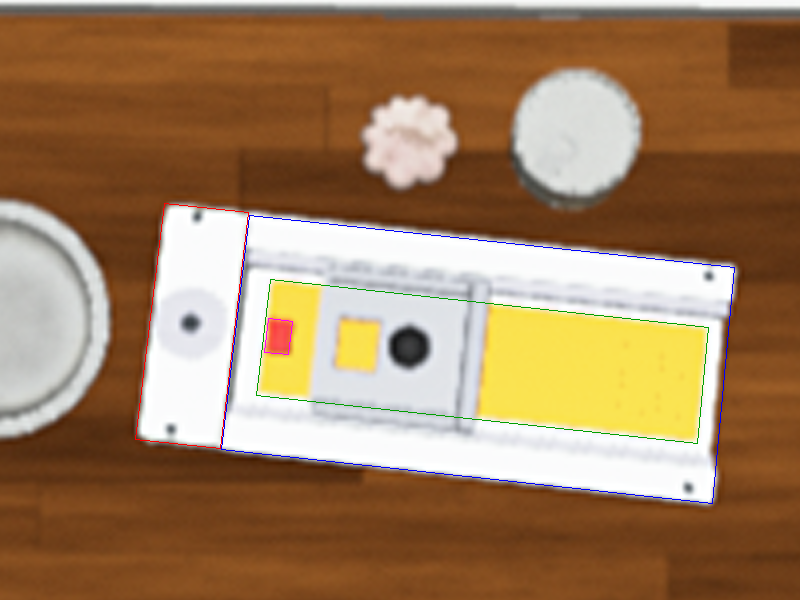

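View pics/scene_ov.png

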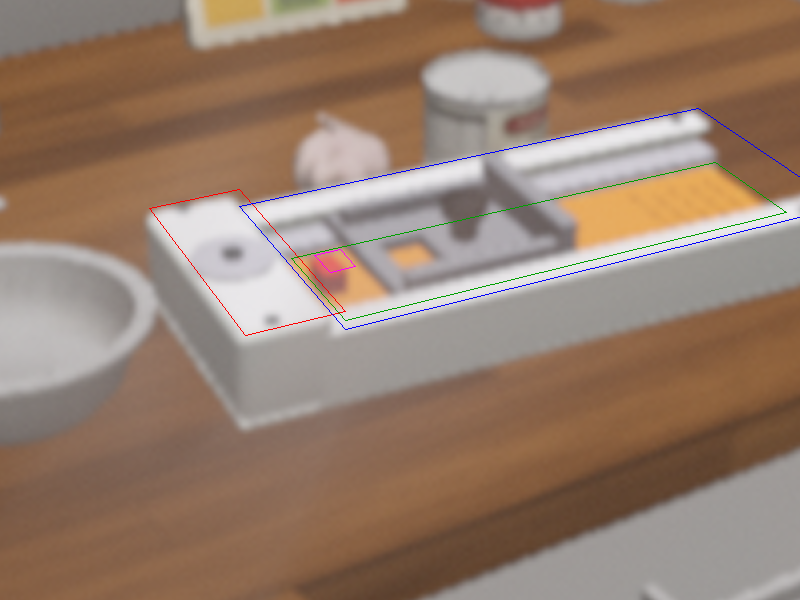

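Top view: bed centre is at about (0.500, 0.110) with yaw −5.8°, +y to image left. The grey carriage has its knob at (322, 257) and sits at about y = +43 mm, and the red stop is at (290, 254). The purple object at (460, 284) is a look-alike. I'll close the fingers and travel with the jaws across the bed.

jog_arm(
  commands=[
    {"x":-1,"y":1.25},
    {"x":-2,"y":2.5},
    {"x":-2.5,"y":3.15},
    {"x":-2.5,"y":3.15},
    {"x":-2.5,"y":3.15},
    {"x":-2.5,"y":3.15},
    {"x":-2.5,"y":3.15},
    {"x":-2.5,"y":3.15},
    {"x":-2.5,"y":3.15},
    {"x":-2.5,"y":3.15},
    {"x":-2.5,"y":3.15},
    {"x":-2.5,"y":3.15},
  ],
  gripper=0,
)

```text
validation failed for argument at $.co...
```

jog_arm(
  commands=[
    {"x":-2.5,"y":3.15},
    {"x":-2.5,"y":3.15},
    {"x":-2.5,"y":3.15},
    {"x":-2.5,"y":3.15},
    {"x":-2.5,"y":3.15},
    {"x":-2.5,"y":3.15},
    {"x":-2.5,"y":3.15},
    {"x":-2,"y":2.5},
    {"x":-1,"y":1.25},
    {},
  ],
)

```text
validation failed for argument at $.co...
```

jog_arm(
  commands=[
    {"roll":-0.1},
    {"roll":-0.14},
    {"roll":-0.14},
    {"roll":-0.14},
    {"roll":-0.14},
    {"roll":-0.14},
    {"roll":-0.14},
    {"roll":-0.14},
    {"roll":-0.13},
    {},
    {},
    {},
  ],
)

```text
validation failed for argument at $.co...
```

Every row probably needs all four keys.

jog_arm(
  commands=[
    {"x":-1,"y":1.25,"z":0,"roll":0},
    {"x":-2,"y":2.5,"z":0,"roll":0},
    {"x":-2.5,"y":3.15,"z":0,"roll":0},
    {"x":-2.5,"y":3.15,"z":0,"roll":0},
    {"x":-2.5,"y":3.15,"z":0,"roll":0},
    {"x":-2.5,"y":3.15,"z":0,"roll":0},
    {"x":-2.5,"y":3.15,"z":0,"roll":0},
    {"x":-2.5,"y":3.15,"z":0,"roll":0},
    {"x":-2.5,"y":3.15,"z":0,"roll":0},
    {"x":-2.5,"y":3.15,"z":0,"roll":0},
  ],
  gripper=0,
)

```text
clock: 2.1
tool_pos: [0.3195, -0.3134, 0.2268]
orientation: [-180.0, 0.0, -165.5]
force: [1.0, -0.7, 0.5]
opening: 0.0133
```

jog_arm(
  commands=[
    {"x":-2.5,"y":3.15,"z":0,"roll":0},
    {"x":-2.5,"y":3.15,"z":0,"roll":-0.05},
    {"x":-2.5,"y":3.15,"z":0,"roll":0},
    {"x":-2.5,"y":3.15,"z":0,"roll":0},
    {"x":-2.5,"y":3.15,"z":0,"roll":0},
    {"x":-2.5,"y":3.15,"z":0,"roll":0},
    {"x":-2.5,"y":3.15,"z":0,"roll":0},
    {"x":-2.5,"y":3.15,"z":0,"roll":0},
    {"x":-2,"y":2.5,"z":0,"roll":0},
    {"x":-1,"y":1.25,"z":0,"roll":0},
    {"x":0,"y":0,"z":0,"roll":0},
  ],
)

```text
clock: 3.2
tool_pos: [0.4561, 0.0297, 0.2264]
orientation: [180.0, -0.0, -162.5]
force: [0.1, -1.0, -1.0]
opening: 0.0003
```

jog_arm(
  commands=[
    {"x":0,"y":0,"z":0,"roll":-0.1},
    {"x":0,"y":0,"z":0,"roll":-0.14},
    {"x":0,"y":0,"z":0,"roll":-0.14},
    {"x":0,"y":0,"z":0,"roll":-0.14},
    {"x":0,"y":0,"z":0,"roll":-0.14},
    {"x":0,"y":0,"z":0,"roll":-0.14},
    {"x":0,"y":0,"z":0,"roll":-0.14},
    {"x":0,"y":0,"z":0,"roll":-0.14},
    {"x":0,"y":0,"z":0,"roll":-0.08},
    {"x":0,"y":0,"z":0,"roll":0},
    {"x":0,"y":0,"z":0,"roll":0},
  ],
)

```text
clock: 4.3
tool_pos: [0.4555, 0.0274, 0.2266]
orientation: [-180.0, 0.0, -96.3]
force: [-0.1, 0.7, 0.6]
opening: 0.0002
```

jog_arm(
  commands=[
    {"x":-1,"y":-0.6,"z":0,"roll":-0.009},
    {"x":-1.6,"y":-1,"z":0,"roll":0},
    {"x":-1.6,"y":-1,"z":0,"roll":0},
    {"x":-1.2,"y":-0.7,"z":0,"roll":0},
    {"x":-0.5,"y":-0.3,"z":1,"roll":0},
    {"x":0,"y":0,"z":2,"roll":0},
    {"x":0,"y":0,"z":3,"roll":0},
    {"x":0,"y":0,"z":3,"roll":0},
    {"x":0,"y":0,"z":2,"roll":0},
    {"x":0,"y":0,"z":1,"roll":0},
    {"x":0,"y":0,"z":0,"roll":0},
    {"x":0,"y":0,"z":0,"roll":0},
  ],
)

```text
clock: 5.5
tool_pos: [0.4981, 0.0835, 0.107]
orientation: [-180.0, -0.0, -95.6]
force: [0.6, -0.8, 1.0]
opening: 0.0007
```

```bash
cat > see.py <<'E'
import sys; from h import *; from plant import ctrl
t=sys.argv[1]; p=np.load("bed.npy")
o=ctrl.get_obs(); print({k:np.round(o[k],4).tolist() for k in("clock","tool_pos","orientation","force","opening")})
M=R.from_euler('z',p[2],degrees=True).as_matrix(); print("TCP in bed",np.round(M.T@(np.array(o["tool_pos"])-[p[0],p[1],0]),4))
T=None
for n in sys.argv[2:]:
    s=ctrl.snapshot(n); im=s["image"][:,:,::-1].copy()
    if n=="wrist": print(s["mtx"],s["hand_eye"]); cv2.imwrite(f"pics/w{t}.png",im)
    elif n=="scene": cv2.imwrite(f"pics/s{t}.png",cv2.resize(im[180:320,200:430],None,fx=3.4,fy=3.4,interpolation=cv2.INTER_CUBIC))
    else: cv2.imwrite(f"pics/t{t}.png",cv2.resize(im[170:330,190:400],None,fx=3.7,fy=3.7,interpolation=cv2.INTER_CUBIC))
E
python3 see.py 1 scene wrist
```

```text
{'clock': 5.5, 'tool_pos': [0.4981, 0.0835, 0.107], 'orientation': [-179.9749, -0.0028, -95.5964], 'force': [0.6104, -0.8168, 1.0366], 'opening': 0.0007}
TCP in bed [ 0.0012 -0.0262  0.107 ]
[[365.89186473   0.         316.70430302]
 [  0.         365.89186473 242.74851506]
 [  0.           0.           1.        ]] [[-3.27537611e-04  9.64487705e-01  2.64127543e-01  7.02312089e-02]
 [ 9.99999713e-01  4.96506494e-04 -5.72968994e-04 -4.68764492e-04]
 [-6.83762591e-04  2.64127279e-01 -9.64487591e-01 -1.58568848e-01]
 [ 0.00000000e+00  0.00000000e+00  0.00000000e+00  1.00000000e+00]]
```

View pics/s1.png

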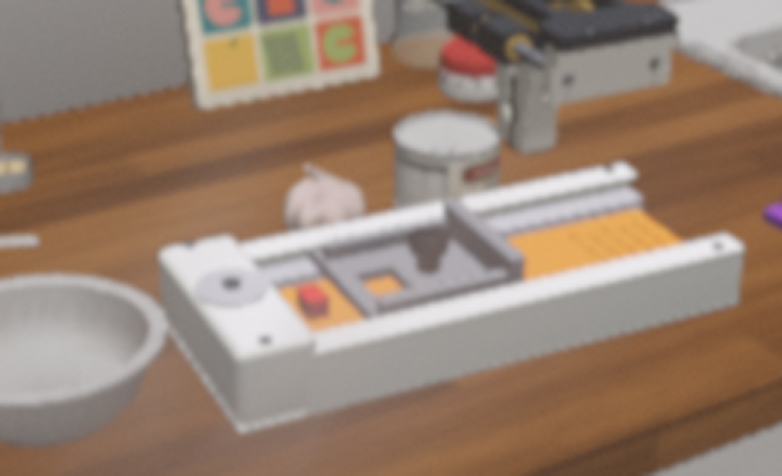

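View pics/w1.png

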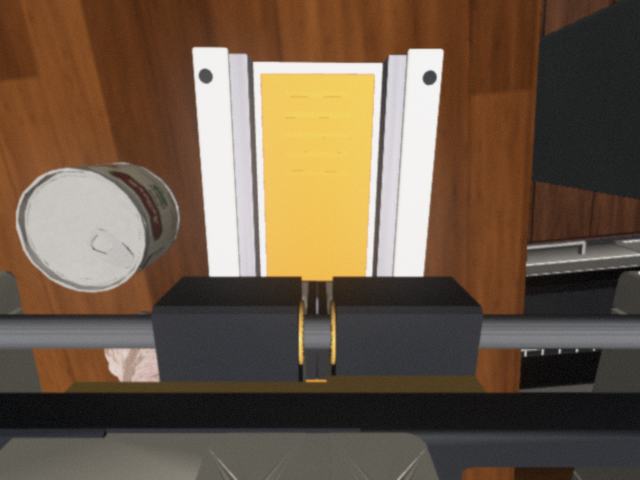

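Run:
```python
from h import *
from scipy.optimize import least_squares
p=np.load("bed.npy"); tp=np.array([0.4981,.0835,.107]); Rt=R.from_euler('xyz',[-179.975,-.003,-95.596],degrees=True).as_matrix()
H=np.array([[-3.27537611e-04,9.64487705e-01,2.64127543e-01,7.02312089e-02],[9.99999713e-01,4.96506494e-04,-5.72968994e-04,-4.68764492e-04],[-6.83762591e-04,2.64127279e-01,-9.64487591e-01,-1.58568848e-01],[0,0,0,1]])
K=np.array([[365.892,0,316.704],[0,365.892,242.7485],[0,0,1]])
def pw(P):
    t=(P-tp)@Rt; c=(t-H[:3,3])@H[:3,:3]; u=(c*[1,-1,-1])@K.T; return u[:,:2]/u[:,2:]
L=np.array([[35,-140,24],[-35,-140,24],[70,-150,42],[-70,-150,42]])/1e3
U=np.array([[261,73],[374,73],[193,48.5],[443,50]])
print(pw(bed(p,L))-U)
r=least_squares(lambda q:(pw(bed(q,L))-U).ravel(),p); print(r.x,p,r.fun)
```

```text
[[ 1.31737998 -5.27494728]
 [ 3.9451784  -4.69451539]
 [ 0.40784749 -7.36312196]
 [ 4.61842521 -7.56074396]]
[ 0.50138528  0.11291181 -5.87507693] [ 0.49959117  0.10972505 -5.87592627] [-0.89514178  0.73418491  1.2743989   1.30772971 -1.72316542 -0.64112456
  1.3803495  -0.85527535]
```

Wrist view: the bed's near end is centred on the tool, and its estimate agrees with the top view to about 3 mm. Lowering to just above the bar.

jog_arm(
  commands=[
    {"x":0,"y":0,"z":1,"roll":-0.004},
    {"x":0,"y":0,"z":2,"roll":0},
    {"x":0,"y":0,"z":2,"roll":0},
    {"x":0,"y":0,"z":1.5,"roll":0},
    {"x":0,"y":0,"z":0.8,"roll":0},
    {"x":0,"y":0,"z":0,"roll":0},
    {"x":0,"y":0,"z":0,"roll":0},
  ],
)

```text
clock: 6.3
tool_pos: [0.498, 0.0834, 0.034]
orientation: [-180.0, 0.0, -95.4]
force: [0.6, -0.7, 0.0]
opening: 0.0003
```

```bash
python3 see.py 2 scene top
```

```text
{'clock': 6.3, 'tool_pos': [0.498, 0.0834, 0.034], 'orientation': [-179.9705, 0.0104, -95.3734], 'force': [0.6164, -0.7012, 0.0456], 'opening': 0.0003}
TCP in bed [ 0.0011 -0.0264  0.034 ]
```

View pics/s2.png

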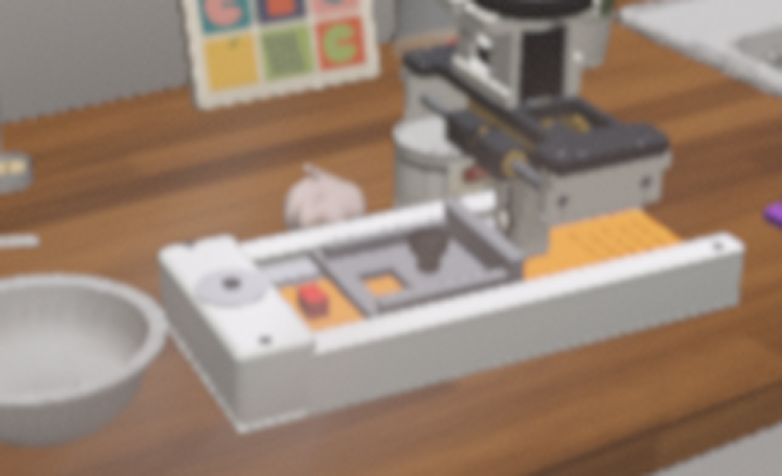

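View pics/t2.png

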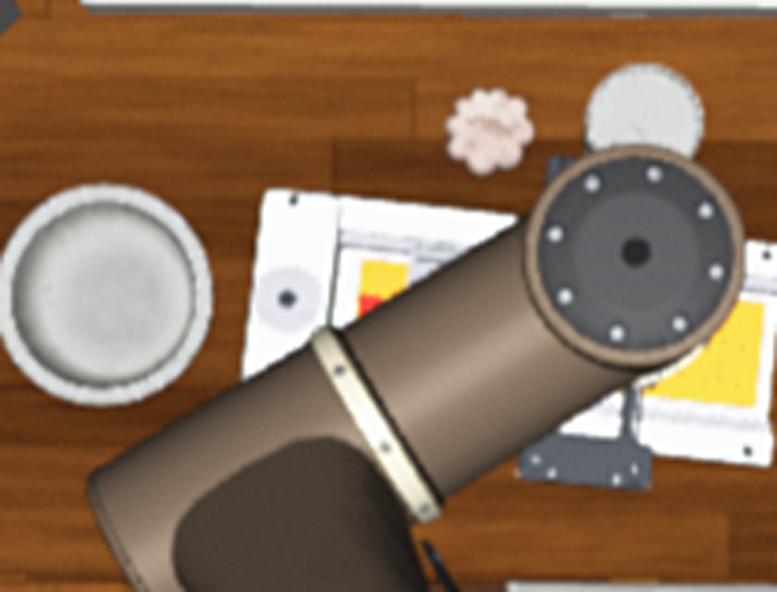

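The fingers are over the bar just behind the rear wall (scene picture, about (530, 235)). Pressing down now.

jog_arm(
  commands=[
    {"x":0,"y":0,"z":0.5,"roll":0.007},
    {"x":0,"y":0,"z":0.5,"roll":0},
    {"x":0,"y":0,"z":0.5,"roll":0},
    {"x":0,"y":0,"z":0.4,"roll":0},
    {"x":0,"y":0,"z":0.3,"roll":0},
    {"x":0,"y":0,"z":0.15,"roll":0},
    {"x":0,"y":0,"z":0,"roll":0},
    {"x":0,"y":0,"z":0,"roll":0},
    {"x":0,"y":0,"z":0,"roll":0},
  ],
)

```text
clock: 7.3
tool_pos: [0.498, 0.0835, 0.0103]
orientation: [-180.0, 0.0, -95.8]
force: [1.7, 1.4, 4.2]
opening: 0.0005
```

```bash
python3 see.py 3 scene
```

```text
{'clock': 7.3, 'tool_pos': [0.498, 0.0835, 0.0103], 'orientation': [-179.9612, 0.0249, -95.7788], 'force': [1.7393, 1.4419, 4.2167], 'opening': 0.0005}
TCP in bed [ 0.0011 -0.0263  0.0103]
```

View pics/s3.png

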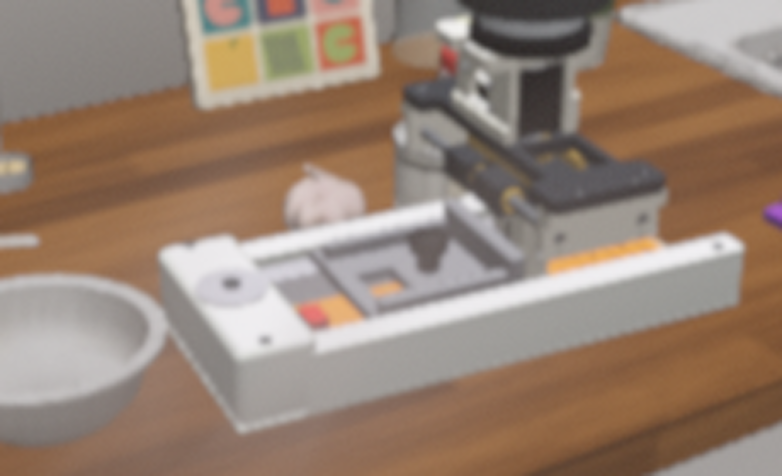

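Scene picture: the red stop at about (313, 315) has sunk and the force is 4.2 N, consistent with the bar about 14 mm down. I'll hold briefly, then push along +y (tool −x).

jog_arm(
  commands=[
    {"x":0,"y":0,"z":0,"roll":0},
    {"x":-0.2,"y":0,"z":0,"roll":0},
    {"x":-0.4,"y":0,"z":0,"roll":0},
    {"x":-0.4,"y":0,"z":0,"roll":0},
    {"x":-0.2,"y":0,"z":0,"roll":0},
    {"x":-0.2,"y":0,"z":0,"roll":0},
    {"x":-0.3,"y":0,"z":0,"roll":0},
    {"x":-0.3,"y":0,"z":0,"roll":0},
    {"x":-0.3,"y":0,"z":0,"roll":0},
    {"x":-0.3,"y":0,"z":0,"roll":0},
  ],
)

```text
clock: 8.35
tool_pos: [0.4992, 0.1082, 0.0097]
orientation: [179.9, -0.1, -95.8]
force: [-0.5, -7.2, 5.7]
opening: 0.0005
```

```bash
python3 see.py 4 scene
```

```text
{'clock': 8.35, 'tool_pos': [0.4992, 0.1082, 0.0097], 'orientation': [179.8842, -0.1082, -95.8051], 'force': [-0.4955, -7.1663, 5.6567], 'opening': 0.0005}
TCP in bed [-0.0003 -0.0015  0.0097]
```

View pics/s4.png

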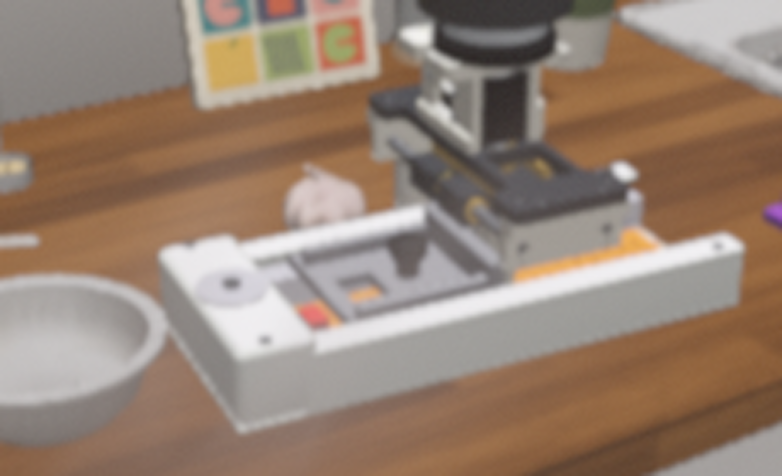

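Contact made: the carriage is moving and its front edge is nearing the stop, which is still down. Continuing.

jog_arm(
  commands=[
    {"x":-0.3,"y":0,"z":0,"roll":0},
    {"x":-0.3,"y":0,"z":0,"roll":0},
    {"x":-0.3,"y":0,"z":0,"roll":0},
    {"x":-0.3,"y":0,"z":0,"roll":0},
    {"x":-0.3,"y":0,"z":0,"roll":0},
    {"x":-0.3,"y":0,"z":0,"roll":0},
    {"x":-0.3,"y":0,"z":0,"roll":0},
    {"x":-0.3,"y":0,"z":0,"roll":0},
    {"x":-0.2,"y":0,"z":0,"roll":0},
    {"x":0,"y":0,"z":0,"roll":0},
  ],
)

```text
clock: 9.4
tool_pos: [0.5018, 0.1343, 0.0097]
orientation: [179.9, -0.1, -95.8]
force: [-1.7, -5.1, 5.7]
opening: 0.0003
```

```bash
python3 see.py 5 scene
```

```text
{'clock': 9.4, 'tool_pos': [0.5018, 0.1343, 0.0097], 'orientation': [179.8917, -0.0999, -95.7905], 'force': [-1.6987, -5.103, 5.6958], 'opening': 0.0003}
TCP in bed [-0.0003  0.0247  0.0097]
```

View pics/s5.png

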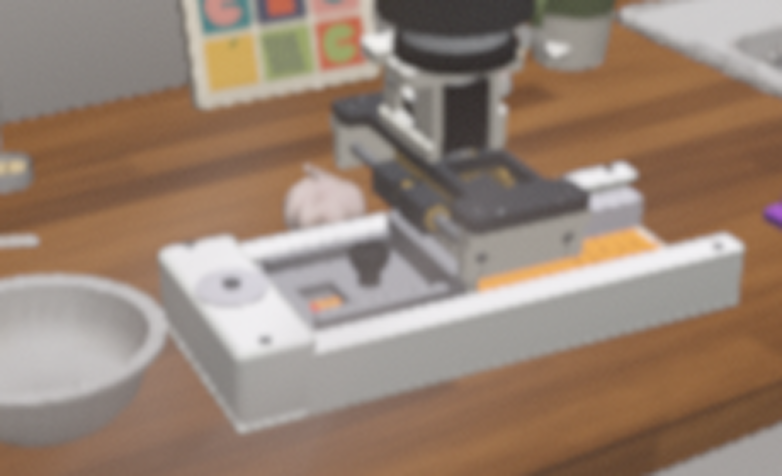

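The red stop now shows in the opening at about (325, 303). Creeping to the housing and watching the force.

jog_arm(
  commands=[
    {"x":-0.15,"y":0,"z":0,"roll":0},
    {"x":-0.15,"y":0,"z":0,"roll":0},
    {"x":-0.1,"y":0,"z":0,"roll":0},
    {"x":0,"y":0,"z":0,"roll":0},
  ],
)

```text
clock: 9.85
tool_pos: [0.5022, 0.1381, 0.0097]
orientation: [179.9, -0.1, -95.8]
force: [-1.3, -5.4, 6.5]
opening: 0.0004
```

jog_arm(
  commands=[
    {"x":-0.1,"y":0,"z":0,"roll":0},
    {"x":-0.1,"y":0,"z":0,"roll":0},
    {"x":0,"y":0,"z":0,"roll":0},
  ],
)

```text
clock: 10.15
tool_pos: [0.5024, 0.14, 0.0097]
orientation: [179.9, -0.1, -95.8]
force: [-0.6, -5.5, 5.9]
opening: 0.0001
```

jog_arm(
  commands=[
    {"x":-0.1,"y":0,"z":0,"roll":0},
    {"x":-0.1,"y":0,"z":0,"roll":0},
    {"x":0,"y":0,"z":0,"roll":0},
  ],
)

```text
clock: 10.45
tool_pos: [0.502, 0.1405, 0.0097]
orientation: [179.8, -0.2, -95.8]
force: [-0.4, -13.5, 9.9]
opening: 0.0003
```

jog_arm(
  commands=[
    {"x":-0.1,"y":0,"z":0,"roll":0},
    {"x":-0.1,"y":0,"z":0,"roll":0},
    {"x":0,"y":0,"z":0,"roll":0},
  ],
)

```text
clock: 10.75
tool_pos: [0.5019, 0.1405, 0.0097]
orientation: [179.8, -0.4, -95.9]
force: [3.5, -24.1, 12.1]
opening: 0.0007
```

The push force climbs to 24 N with no more motion, so the carriage is home. I'll back off the wall with the bar still down, then lift.

jog_arm(
  commands=[
    {"x":0.2,"y":0,"z":0,"roll":0},
    {"x":0.3,"y":0,"z":0,"roll":0},
    {"x":0.3,"y":0,"z":0,"roll":0},
    {"x":0.3,"y":0,"z":0,"roll":0},
    {"x":0,"y":0,"z":0,"roll":0},
    {"x":0,"y":0,"z":0,"roll":0},
  ],
)

```text
clock: 11.35
tool_pos: [0.5036, 0.1347, 0.0103]
orientation: [-179.9, 0.1, -95.8]
force: [1.8, 3.0, 4.3]
opening: 0.0006
```

```bash
python3 see.py 6 scene
```

```text
{'clock': 11.35, 'tool_pos': [0.5036, 0.1347, 0.0103], 'orientation': [-179.9275, 0.0533, -95.7605], 'force': [1.8383, 2.9556, 4.3473], 'opening': 0.0006}
TCP in bed [0.0014 0.0252 0.0103]
```

View pics/s6.png

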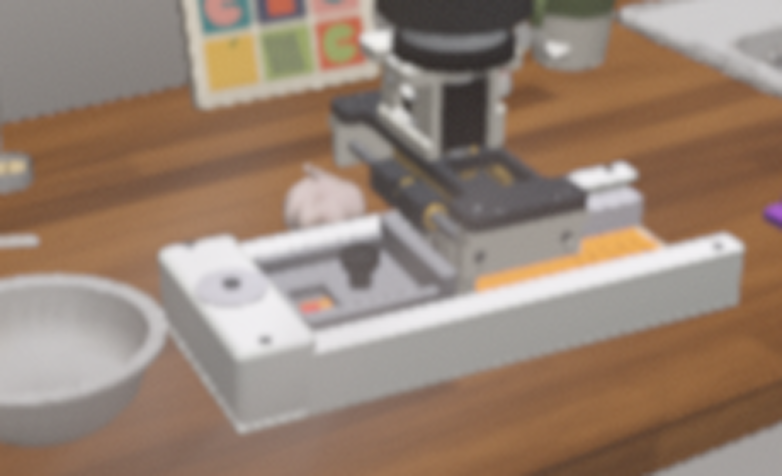

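The carriage stays against the housing and the stop sits inside the opening at about (312, 303). Lifting straight up to release the bar.

jog_arm(
  commands=[
    {"x":0,"y":0,"z":-0.3,"roll":0},
    {"x":0,"y":0,"z":-0.5,"roll":0},
    {"x":0,"y":0,"z":-0.5,"roll":0},
    {"x":0,"y":0,"z":-0.7,"roll":0},
    {"x":0,"y":0,"z":-1.5,"roll":0},
    {"x":0,"y":0,"z":-2.5,"roll":0},
    {"x":0,"y":0,"z":-3,"roll":0},
    {"x":0,"y":0,"z":-3,"roll":0},
    {"x":0,"y":0,"z":-2,"roll":0},
    {"x":0,"y":0,"z":-1,"roll":0},
    {"x":0,"y":0,"z":0,"roll":0},
    {"x":0,"y":0,"z":0,"roll":0},
  ],
)

```text
clock: 12.6
tool_pos: [0.5018, 0.1335, 0.1589]
orientation: [179.9, -0.1, -95.8]
force: [-0.5, 0.4, -0.6]
opening: 0.0001
```

jog_arm(
  commands=[
    {"x":1,"y":0,"z":0,"roll":0},
    {"x":2.5,"y":0,"z":-1,"roll":0},
    {"x":3,"y":0,"z":-1,"roll":0},
    {"x":3,"y":0,"z":-1,"roll":0},
    {"x":3,"y":0,"z":0,"roll":0},
    {"x":3,"y":0,"z":0,"roll":0},
    {"x":3,"y":0,"z":0,"roll":0},
    {"x":2,"y":0,"z":0,"roll":0},
    {"x":1,"y":0,"z":0,"roll":0},
    {"x":0,"y":0,"z":0,"roll":0},
  ],
)

```text
clock: 13.6
tool_pos: [0.4803, -0.0811, 0.1892]
orientation: [179.9, -0.0, -95.9]
force: [0.3, 0.0, 0.2]
opening: 0.0005
```

```bash
python3 see.py 7 scene top
python3 - <<'E'
from h import *; from plant import ctrl; from scipy.optimize import least_squares
s=ctrl.snapshot("top"); p=np.load("bed.npy")
r=ctrl.search_frame("top","stop_top"); print(r)
E
```

```text
{'clock': 13.6, 'tool_pos': [0.4803, -0.0811, 0.1892], 'orientation': [179.8964, -0.0294, -95.897], 'force': [0.344, 0.0005, 0.2104], 'opening': 0.0005}
TCP in bed [ 0.0003 -0.1918  0.1892]
[{'position': [0.4561, 0.5271], 'confidence': 0.47}]
```

View pics/s7.png

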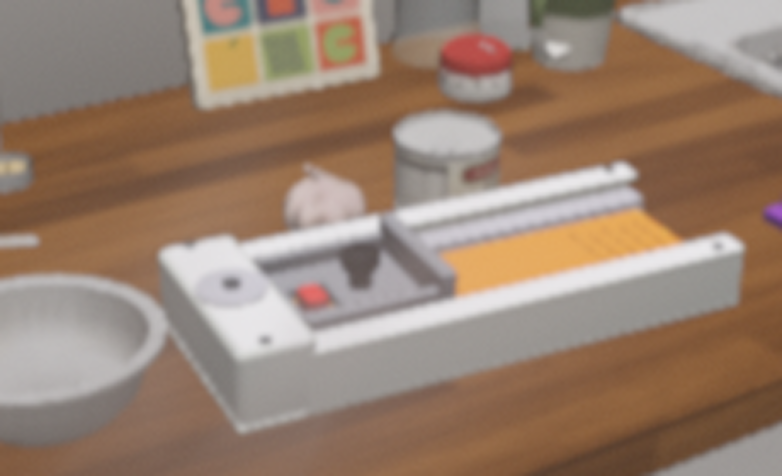

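View pics/t7.png

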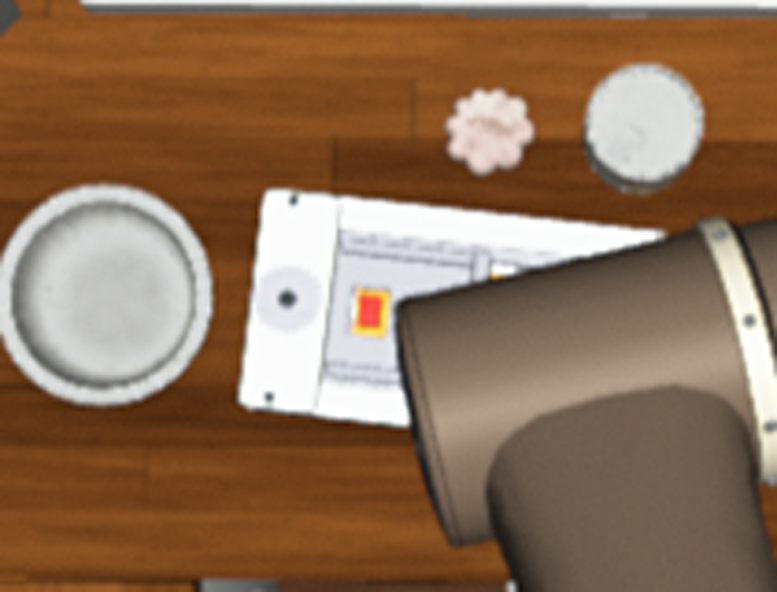

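The stop stands up, centred in the opening (top crop, about (370, 311)). The carriage is flush with the housing, the bystanders haven't moved and the robot is clear. Handing in.

```bash
python3 -c "
from plant import ctrl
print(ctrl.close_job())"
```

```text
the job is handed in; nothing more can be done
None
```

The carriage is parked at the blade housing and the job is handed in at about 14 s; no verdict was reported.

With the fingers closed, I pressed the orange bar about 14 mm down behind the carriage. I held it there and pushed the carriage roughly 47 mm along the bed, over the stop. At the housing the push force rose to 24 N with no further motion. I then backed off the wall with the bar still down, lifted clear and moved away.

**Last checks, all by eye on the final pictures:**
- The red stop is up and centred in the carriage's opening.
- The carriage sits flush with the housing.
- The tin, garlic and dish look unmoved.
- The force reading is about zero, so the robot is touching nothing.

**Disagreements and gaps:**
- The wrist camera put the bed about 3 mm further along y than the fit from the top and scene cameras. That was harmless, because the end of the push was found by force.
- The last network query for the stop came back with only 0.47 confidence, though its position matched the picture.
- The bar's final height and the carriage's final position were judged from the pictures, not measured.

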